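# Lock the tube block into the dry-block heater

### The job

Set the aluminium tube block into the slideway of the white block heater, drawbolt first, and push it in until it rests against the sprung copper pads while the cam disc still stands open. Then swing the cam's lever clockwise, about half a turn, until it goes firm and its hook has drawn the block flush and tight against the grey end wall, without forcing the cam against the bolt or past firm. Keep the block upright, leave the other things where they are and let go of everything.

Things in the scene. Friction and masses are not known exactly. Their poses are not given: they have to be found in the camera images.
- dock: White block heater, fixed. Origin on the cam axis at bench height; +x is the way the block slides in, toward the cam; z up. Base x -178 to 48 mm, 100 mm wide; slideway floor 14 mm above the bench. Rails 14 mm high, 67.5 mm apart at x -34 to -88, flaring to 80 mm apart at x -119; open floor before that. Cam housing behind the end wall: 88 mm wide, top at 53 mm.
- cam (a joint): Turn of the steel cam disc, rad: 0 = open; grows clockwise from above; starts within 0.12 of 0, range -0.25 to 4. By 0.5 its hook has passed behind the bolt head (or jams on it if the block is not against the pads), then draws 3 mm per rad. The block meets the wall at 2.1 to 3.5 rad; from there the turning moment climbs from about 0.2 N m by 0.1 N m per 0.1 rad. It stays where it is left.
- lever_mid (a point): Point in the cam's black lever, 40 mm from the cam axis, 70 mm above the bench; it turns with the cam. The lever is a flat-sided bar 12 mm wide, 59 to 80 mm above the bench, from the hub (26 mm across) to a round red end (17 mm across) 60 mm from the axis. At cam 0 it points along the heater's +y, then swings over +x (the far side) toward -y. Pushed here, firm means 8 to 12 N while moving.
- end_wall: Grey end wall of the slideway, fixed: origin in the middle of its front face, at floor level (heater's x -34 mm). 35 mm high, 88 mm wide, with a 20 mm wide opening for the drawbolt. Two copper pads on springs stand 3 mm proud of it, 14 to 30 mm either side of the middle: 3 N starts them, 15 N presses them flush.
- block_mid (a point): Centre of the aluminium tube block, 22 mm above its underside: 84 long (x), 64 wide (y), 44 mm high, 0.5 to 0.7 kg, six tube holes. +x points to the face with the drawbolt. Black handle rib across the middle of the top: 12 mm thick (x), 52 mm long (y), 44 to 76 mm above the underside. When home it lies at x -76, y 0, z 36 mm in the heater's frame.
- tube_block: The same block with its drawbolt; origin in the middle of its underside, same axes. The bolt sticks out of the +x face 22 mm above the underside: 8 mm shank, upright cross head 10 mm thick and 23 mm tall, 24 mm in front of the face at its centre. The bolt is screwed out up to 1.8 mm more or less (not measured), which shifts the angle where the cam goes firm.
- reagent_white: White reagent bottle, black cap, 48 mm across, 92 mm tall, origin under its centre: leave alone.
- timer: White bench timer, 62 x 62 x 15 mm, origin under its centre: leave alone.
- petri_dish: Petri dish, 62 mm across, 13 mm high, origin under its centre: leave alone.
- beaker: Glass beaker, 55 mm across, 68 mm tall, origin under its centre: leave alone.
Not all that is in view belongs to the job. What is shaped like the tube_block but pink or yellow is not meant.

How it is judged:
By the outcome, as a careful person would: the job done as asked, in the order asked, and still so for the second after the job is handed in, with the robot touching nothing.
It also fails if it takes over 64 s, if anything falls off the work surface, if the arm or the gripper's body presses on something with over 40 N, if the wrist force passes 120 N, or if a joint passes its speed limit or range.

### The arm

A 7-joint arm with a two-finger parallel gripper is mounted at the origin on a cart in front of the work surface, level with it; the furniture and walls round the work are solid. World frame = base frame: x ahead of the robot, y to its left, z up, the work surface at z = 0. Lengths are in m, angles in rad, forces in N, time in s.
With the tool pointing down it reaches from about 0.35 to 0.9 m from the base axis. Payload 8.1 kg.
Tool frame: the origin (TCP) lies between the finger pads; the fingertips stand 11 mm ahead of it and the grasp point (between the pads) lies 8 mm behind it; z points along the fingers, y is the line along which they close (so a half turn about z gives the same grasp; the last joint's range is limited). The gripper opens to 92 mm and grips with 3 to 60 N. Pads are 19 mm wide; open, the fingers measure 130 mm over their backs; the gripper's body (75 mm by 190 mm) begins 47 mm behind the grasp point.
Start: joints at [1.191, 0.434, 0.025, 1.573, -0.012, 1.134, -0.075], TCP at [0.171, -0.601, 0.238] pointing down, gripper open.
Joint ranges: [-2.62, 2.62], [-0.44, 2.09], [-1.27, 1.32], [0.08, 2.57], [-1.32, 4.46], [0.12, 2], [-2.74, 2.74]. Speed limits (rad/s): [2.22, 2.22, 3.01, 3.01, 3.14, 3.14, 3.14].

### API

Orientations are given as a rotation vector (axis times angle).
In Python, from cell import observe, get_image, camera_params, sign_off gives the robot as it stands.
- The arm moves only by the shell command python3 -m pendant 'ROWS' [FORCE]. ROWS is JSON, one flat list of numbers, 7 for each row, row after row: the shift along the tool's x, y, z in m, then the turn, a rotation vector about the tool's x, y, z in rad, then the finger opening in m, from 0 to 0.0918. In form: [dx, dy, dz, rx, ry, rz, jaw, dx, dy, dz, rx, ry, rz, jaw, ...]. A call has 1 to 10 rows; each row shifts and turns the commanded pose from where the row before left it, along the tool's axes as they then stand; what a row does not reach is not made up. A row lasts 1/8 s, in which the tool goes at most 62.5 mm and 10.7 degrees, less where a joint would pass 70% of its speed; a pose out of reach is approached as far as the arm can. A call is refused whole if a number of a shift passes 0.0625 or a number of a turn 0.188, either way. A call with a gripper value outside its range is refused whole. The fingers move at their own pace and stop on an object; FORCE is the grip in N (left out, the last holds). Time passes only in rows, so rows that do not move let the fingers close. It gives the time, the measured TCP pose, the force, the opening and the grip force at its end, in the units of the state.
- observe(): the state, without advancing time (a new reading comes with each control period).
- get_image(name): name is "scene" or "top" or "wrist"; returns the picture (400x640x3 uint8, red, green, blue); there is no depth.
- camera_params(name): a dict with "intrinsics" (3x3 intrinsics, pixels), "dist" ([k1, k2, p1, p2, k3] as OpenCV has them; the pictures are not rectified), "eye" and "rotation" of the camera in the world; the wrist camera has in their place "T_tool_cam" (4x4, takes a point from camera to tool coordinates, whose origin is the TCP and whose axes are the flange's). Camera axes: x right, y down, z forward; pixel columns grow to the right and rows downward; lengths in m; the calibration is good to about 2 mm. A picture is of the moment at which its call begins: read the wrist's pose just before it. camera_params takes no time and is no camera call.
- sign_off(): hands the job in; it is judged then, once.
The state is a dict: "clock": time; "joints": joint angles; "dq": joint speeds; "joint_efforts": joint torques, N m; "position": TCP position; "ee_rot": TCP orientation; "force": force on the tool from outside, world axes, zero at the start; "ft_torque": the same for the moment, N m; "width": opening from 0.0 (shut) to 1.0 (fully open); "gripper_force": force on a finger pad.
Only numpy, scipy, OpenCV 4.12 (cv2) and the standard library are available. Lean on these libraries where they do the work, as an engineer would, in place of code of your own. Each camera call takes 0.05 s, during which the arm holds its last target. There are 200 camera calls.

## Working session

There is one attempt and no reset: what is moved stays moved. The work goes in short steps, Python scripts to look and compute and a shell command to move; the robot and the scene stay as the last step left them, time stands still between calls to the robot, and variables do not carry over. Pictures are saved under pics/ and viewed, at most 10 in all, crops included, and the job is handed in when it is done.

```bash
ls; mkdir -p pics
python3 - <<'E'
from cell import *
import cv2
s=observe();print({k:(v if not hasattr(v,'round') else v) for k,v in s.items()})
for n in("scene","top"):
    c=camera_params(n);print(n,c)
    cv2.imwrite(f"pics/{n}0.png",get_image(n)[:,:,::-1])
print(camera_params("wrist"))
E
```

```text
pics
{'clock': 0.0, 'joints': array([ 1.19140716,  0.43522607,  0.02495635,  1.57410684, -0.01161428,
        1.13396863, -0.07507844]), 'dq': array([-0.00055991, -0.00272951,  0.0002995 , -0.00127982, -0.00086894,
        0.00099675,  0.0012183 ]), 'joint_efforts': array([-2.93683183e-05, -6.67851019e+01,  9.85009521e-01, -3.14454424e+01,
       -6.05704263e-02,  4.30386979e-02,  2.34615745e-04]), 'position': array([ 0.17061872, -0.60074985,  0.23693906]), 'ee_rot': array([-3.11005086e+00, -4.33121007e-01,  5.28023359e-04]), 'force': array([ 0.16790823, -1.04150925,  0.78211524]), 'ft_torque': array([-0.03705017, -0.0254252 ,  0.0134091 ]), 'gripper_force': 0.0, 'width': 0.9994317723071141}
scene {'intrinsics': array([[505.38684192,   0.        , 316.88219536],
       [  0.        , 505.38684192, 203.25593073],
       [  0.        ,   0.        ,   1.        ]]), 'dist': array([-0.02061044,  0.        ,  0.        ,  0.        ,  0.        ]), 'eye': array([-0.05306995, -1.32102475,  1.35028464]), 'rotation': array([-2.29169417,  0.58793922, -0.22127014])}
top {'intrinsics': array([
[... 247 characters left out ...]
31558175, -0.21044609,  1.68408065]), 'rotation': array([-2.11926635,  2.18197506, -0.13025632])}
{'intrinsics': array([[317.79271929,   0.        , 319.53389939],
       [  0.        , 317.79271929, 204.60187364],
       [  0.        ,   0.        ,   1.        ]]), 'dist': array([-0.0219614,  0.       ,  0.       ,  0.       ,  0.       ]), 'T_tool_cam': array([[ 5.13840477e-04, -9.68915099e-01, -2.47392940e-01,
         6.72176521e-02],
       [ 9.99999096e-01,  1.90469944e-04,  1.33104368e-03,
         2.99693746e-04],
       [-1.24254740e-03, -2.47393400e-01,  9.68914321e-01,
        -1.46355413e-01],
       [ 0.00000000e+00,  0.00000000e+00,  0.00000000e+00,
         1.00000000e+00]])}
```

View pics/scene0.png

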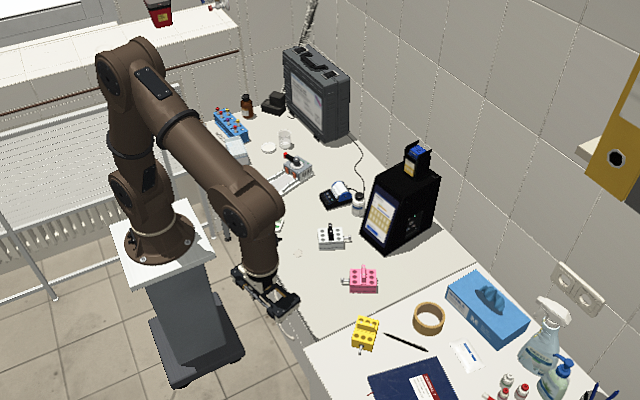

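View pics/top0.png

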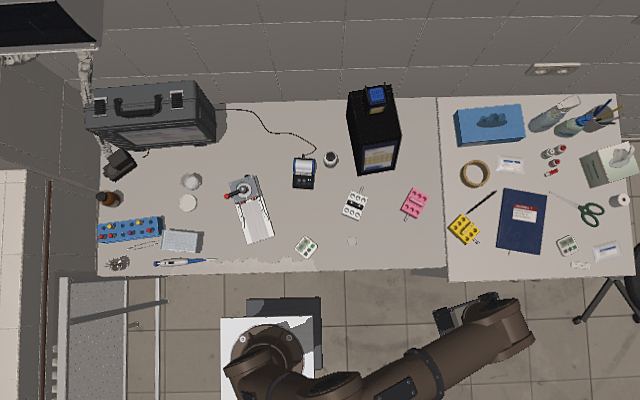

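The top view shows the dock around (250,208) with its cam near (243,187), the aluminium block around (354,204), the timer at (306,247) and the bottle at (331,158). I'll enlarge that region.

```bash
cat > h.py <<'E'
import numpy as np,cv2
from scipy.spatial.transform import Rotation as R
from cell import *
def cam(n,s=None):
    c=camera_params(n)
    if n=="wrist":
        s=s or observe();T=np.eye(4);T[:3,:3]=R.from_rotvec(s['ee_rot']).as_matrix();T[:3,3]=s['position']
        T=T@c['T_tool_cam'];return c,T[:3,:3],T[:3,3]
    return c,R.from_rotvec(c['rotation']).as_matrix(),np.array(c['eye'])
def ray(n,uv,z,s=None):
    c,Rm,e=cam(n,s)
    p=cv2.undistortPoints(np.array(uv,float).reshape(-1,1,2),c['intrinsics'],c['dist']).reshape(-1,2)
    d=np.c_[p,np.ones(len(p))]@Rm.T
    return e+d*((z-e[2])/d[:,2])[:,None]
def proj(n,P,s=None):
    c,Rm,e=cam(n,s)
    q=(np.array(P,float).reshape(-1,3)-e)@Rm
    return cv2.projectPoints(q,np.zeros(3),np.zeros(3),c['intrinsics'],c['dist'])[0].reshape(-1,2)
E
python3 - <<'E'
from h import *
im=cv2.imread("pics/top0.png")
a=cv2.resize(im[165:265,195:395],None,fx=4,fy=4,interpolation=cv2.INTER_CUBIC);cv2.imwrite("pics/topz.png",a)
np.set_printoptions(precision=3,suppress=True)
print(ray("top",[(243,187),(354,204),(360,188)],0.05)); print(ray("scene",[(330,238)],.05))
s=observe();print(R.from_rotvec(s['ee_rot']).as_matrix())
E
```

```text
[[ 0.591  0.064  0.05 ]
 [ 0.521 -0.314  0.05 ]
 [ 0.576 -0.337  0.05 ]]
[[ 0.506 -0.333  0.05 ]]
[[ 0.962  0.273 -0.   ]
 [ 0.273 -0.962  0.001]
 [-0.    -0.001 -1.   ]]
```

View pics/topz.png

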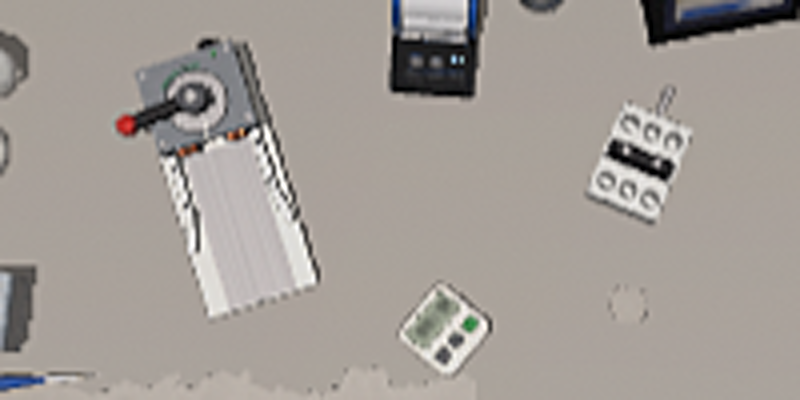

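The zoom shows the cam hub near (197,97), the red lever end at (125,125), the block around (640,160) with its bolt pointing up and right to (668,92), and a black box whose near-left corner is at (648,42).

```bash
python3 - <<'E'
from h import *
np.set_printoptions(precision=3,suppress=True)
f=lambda *p:[(195+u/4,165+v/4) for u,v in p]
print("box",ray("top",f((648,42),(800,22)),0.0))
print("block corners",ray("top",f((627,100),(692,128),(655,222),(587,195)),0.044))
print("rib ends",ray("top",f((612,145),(672,170)),0.076))
print("hub,red",ray("top",f((199,94)),0.08),ray("top",f((125,125)),0.075))
print("dock near corners",ray("top",f((212,318),(320,282)),0.014),"housing",ray("top",f((137,73),(163,155),(270,122),(232,38)),.053))
print("timer",ray("top",f((445,325)),.015))
E
python3 -m pendant '[0.04,-0.018,0,0,0,0,0.06,0.04,-0.018,0,0,0,0,0.06,0.04,-0.018,0,0,0,0,0.06,0.04,-0.018,0,0,0,0,0.06,0.04,-0.018,0,0,0,0,0.06,0.04,-0.018,0,0,0,0,0.06,0.04,-0.018,0,0,0,0,0.06,0.03,-0.018,0,0,0,0,0.06]'
```

```text
box [[ 0.629 -0.332  0.   ]
 [ 0.643 -0.467  0.   ]]
block corners [[ 0.57  -0.309  0.044]
 [ 0.544 -0.364  0.044]
 [ 0.465 -0.329  0.044]
 [ 0.489 -0.272  0.044]]
rib ends [[ 0.528 -0.293  0.076]
 [ 0.505 -0.342  0.076]]
hub,red [[0.581 0.053 0.08 ]] [[0.557 0.117 0.075]]
dock near corners [[ 0.395  0.055  0.014]
 [ 0.424 -0.039  0.014]] housing [[ 0.605  0.111  0.053]
 [ 0.533  0.089  0.053]
 [ 0.559 -0.003  0.053]
 [ 0.633  0.029  0.053]]
timer [[ 0.384 -0.147  0.015]]
clock: 1.1
position: [0.431, -0.3764, 0.2373]
ee_rot: [-3.111, -0.435, 0.0]
force: [0.1, -0.6, -0.0]
width: 0.654
gripper_force: 0.0
```

```bash
python3 -m pendant '[0.04,-0.019,0,0,0,0,0.06,0.04,-0.019,0,0,0,0,0.06,0,0,0,0,0,-0.172,0.06,0,0,0,0,0,-0.172,0.06,0,0,0,0,0,-0.172,0.06,0,0,0,0,0,-0.172,0.06,0,0,0,0,0,-0.172,0.06,0,0,0,0,0,0,0.06]'
python3 - <<'E'
from h import *
s=observe();print(s['joints'].round(2),s['position'],R.from_rotvec(s['ee_rot']).as_matrix().round(3).tolist())
cv2.imwrite("pics/w1.png",get_image("wrist")[:,:,::-1])
E
```

```text
clock: 2.1
position: [0.4959, -0.3196, 0.2373]
ee_rot: [-2.648, -1.689, 0.0]
force: [0.0, 0.1, 0.9]
width: 0.652
gripper_force: 0.0
[ 0.69  0.4  -0.3   1.64  0.13  1.12 -0.07] [ 0.49588515 -0.31963227  0.23731868] [[0.422, 0.907, -0.001], [0.907, -0.422, 0.001], [0.0, -0.001, -1.0]]
```

View pics/w1.png

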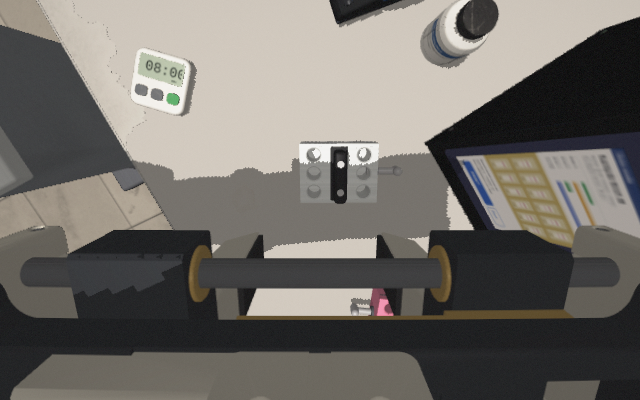

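The wrist view shows the block face spanning about (300..378, 142..203), the rib at columns 332..348, the bolt pointing right to (400,171), and the box's base corner at (428,143).

Run:
```python
from h import *
np.set_printoptions(precision=4,suppress=True)
im=cv2.imread("pics/w1.png");g=cv2.cvtColor(im,cv2.COLOR_BGR2GRAY)
c=g[135:215,290:415]
m=(c<50).astype('uint8');n,l,st,ce=cv2.connectedComponentsWithStats(m)
for i in range(1,n):
    if st[i][4]>200:
        pts=np.argwhere(l==i)[:,::-1].astype(np.float32);r=cv2.minAreaRect(pts);print(st[i],ce[i]+[290,135],r)
for r in (150,165,178,195): print(r,g[r,294:306],g[r,372:384])
for k in (310,325,360,370): print(k,g[136:148,k],g[196:212,k])
P=lambda uv,z:ray("wrist",uv,z)
print("block",P([(299.5,141.5),(378.5,141.5),(378.5,203.5),(299.5,203.5)],.044))
print("rib",P([(340,147),(340.5,203)],.076))
print("box",P([(428,143)],0),P([(332,20)],0))
```

```text
[ 41  14  16  55 660] [338.5242 177.6652] ((48.5, 41.0), (54.0, 15.0), 90.0)
150 [203 204 204 203 204 233 244 244 244 245 245 244] [241 241 240 240 240 240 231 204 204 203 203 202]
165 [116 116 116 116 116 121 138 138 139 138 137 138] [134 140 139 138 138 138 117 115 115 116 115 116]
178 [116 114 115 116 116 114 139 139 139 140 140 142] [142 140 139 141 138 129 117 115 114 116 115 115]
195 [117 114 115 115 114 116 132 138 138 137 137 136] [138 137 138 140 139 114 115 115 116 115 115 115]
310 [204 204 203 203 201 165 108 139 242 244 245 244] [107 125 134 136 136 134 130 117 115 115 117 116 114 116 115 116]
325 [203 203 203 203 204 158 105 148 242 244 244 243] [139 138 139 138 134 135 133 116 116 115 115 115 115 114 115 115]
360 [203 204 203 204 139  99 106 182 239 242 242 241] [109 115 131 136 137 133 129 116 115 116 115 117 115 115 116 116]
370 [204 203 203 203 204 135  97 179 238 241 228 238] [141 140 138 136 136 133 127 118 114 115 116 115 116 114 115 115]
block [[ 0.4983 -0.2677  0.044 ]
 [ 0.5736 -0.3028  0.044 ]
 [ 0.5478 -0.365   0.044 ]
 [ 0.4689 -0.3281  0.044 ]]
rib [[ 0.5337 -0.288   0.076 ]
 [ 0.5115 -0.3386  0.076 ]]
box [[ 0.6327 -0.3349  0.    ]] [[ 0.5841 -0.166   0.    ]]
```

```bash
python3 -m pendant '[0.014,0.022,0.01,0,0,0,0.05,0,0,0.04,0,0,0,0.05,0,0,0.04,0,0,0,0.05,0,0,0.04,0,0,0,0.05,0,0,0.03,0,0,0,0.05,0,0,0.019,0,0,0,0.05,0,0,0,0,0,0,0.05]' 40
python3 - <<'E'
from h import *
cv2.imwrite("pics/w2.png",get_image("wrist")[:,:,::-1])
E
```

```text
clock: 3.02
position: [0.5218, -0.3159, 0.058]
ee_rot: [-2.648, -1.688, 0.001]
force: [-0.0, -0.6, -0.2]
width: 0.544
gripper_force: 0.0
```

View pics/w2.png

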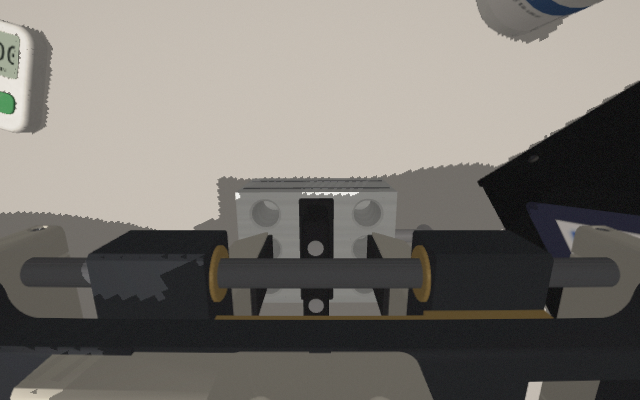

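The rib (columns 300–333) sits between the fingers, almost centred. I'll close and lift.

```bash
python3 -m pendant '[0,0,0,0,0,0,0.0,0,0,0,0,0,0,0.0,0,0,0,0,0,0,0.0,0,0,0,0,0,0,0.0,0,0,-0.01,0,0,0,0.0,0,0,-0.04,0,0,0,0.0,0,0,-0.04,0,0,0,0.0,0,0,-0.03,0,0,0,0.0,0,0,0,0,0,0,0]' 45
```

```text
clock: 4.2
position: [0.5233, -0.3167, 0.181]
ee_rot: [2.645, 1.689, 0.003]
force: [0.4, 0.2, -6.0]
width: 0.128
gripper_force: 45.0
```

```bash
python3 -m pendant '[0.039,-0.016,-0.01,0,0,0,0,0.039,-0.016,-0.01,0,0,0,0,0.039,-0.016,-0.01,0,0,0,0,0.039,-0.016,-0.01,0,0,0,0,0.039,-0.016,0,0,0,0,0,0,0,0,0,0,-0.183,0,0,0,0,0,0,-0.183,0,0,0,0,0,0,-0.183,0,0,0,0,0,0,-0.183,0,0,0,0,0,0,0,0]'
python3 - <<'E'
from h import *
s=observe();print(s['joints'].round(2),s['position'],R.from_rotvec(s['ee_rot']).as_matrix().round(3).tolist())
cv2.imwrite("pics/w3.png",get_image("wrist")[:,:,::-1])
E
```

```text
clock: 5.45
position: [0.5304, -0.1057, 0.217]
ee_rot: [-1.867, -2.523, 0.002]
force: [0.3, -0.5, -4.7]
width: 0.128
gripper_force: 45.0
[ 0.49  0.37 -0.52  1.77  0.21  1.05  0.19] [ 0.53043465 -0.1056885   0.21696837] [[-0.292, 0.956, -0.003], [0.956, 0.292, 0.001], [0.002, -0.002, -1.0]]
```

View pics/w3.png

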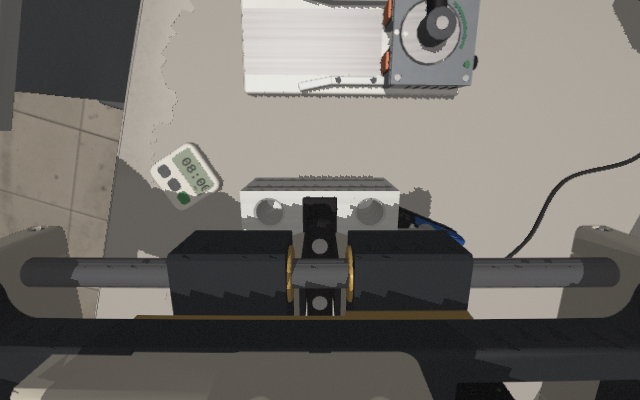

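The dock is cut off at the top of the frame: its near edge is at row 93 and the hub at (440,22). I'll shift 60 mm along tool +x and look again.

```bash
python3 -m pendant '[0.03,0,0,0,0,0,0,0.03,0,0,0,0,0,0,0,0,0,0,0,0,0]'
python3 - <<'E'
from h import *
s=observe();print(s['position'],s['ee_rot'])
im=get_image("wrist")[:,:,::-1];cv2.imwrite("pics/w4.png",im)
cv2.imwrite("pics/w4z.png",cv2.resize(im[0:190,220:520],None,fx=2.6,fy=2.6,interpolation=cv2.INTER_CUBIC))
E
```

```text
clock: 5.88
position: [0.513, -0.0454, 0.2184]
ee_rot: [-1.866, -2.525, -0.001]
force: [0.6, -0.2, -4.6]
width: 0.126
gripper_force: 45.0
[ 0.51298388 -0.04536077  0.21835685] [-1.86628747e+00 -2.52547815e+00 -5.68411549e-04]
```

View pics/w4z.png

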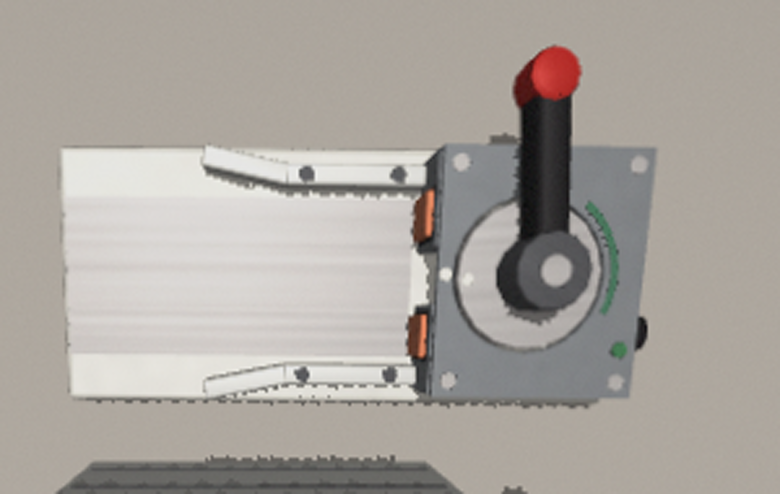

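The zoom (2.6x, origin 220,0) shows:
- housing corners (440,146), (656,148), (630,398) and (430,397)
- base corners (61,150) and (72,398)
- hub top (557,270) and red end (555,73)

Next I'll fit the dock frame.

Run:
```python
from h import *
np.set_printoptions(precision=4,suppress=True)
f=lambda *p:[(220+u/2.6,v/2.6) for u,v in p]
P=np.vstack([ray("wrist",f((440,146),(656,148),(630,398),(430,397)),.053),ray("wrist",f((61,150),(72,398)),.014)])[:,:2]
D=np.array([(-34,44),(48,44),(48,-44),(-34,-44),(-178,50),(-178,-50)])/1000
a,b=P-P.mean(0),D-D.mean(0)
th=np.arctan2((b[:,0]*a[:,1]-b[:,1]*a[:,0]).sum(),(a*b).sum());Q=np.array([[np.cos(th),-np.sin(th)],[np.sin(th),np.cos(th)]])
o=P.mean(0)-Q@D.mean(0);print("origin",o,"deg",np.degrees(th));print("res mm",(1000*(P@Q-o@Q-D)).round(1).tolist())
h=ray("wrist",f((557,270)),.08)[:,:2];r=ray("wrist",f((555,73)),.08)[:,:2]
print("hub,red in dock mm",1000*((np.vstack([h,r])-o)@Q))
# rail inner edges and pads
print("rail",1000*((ray("wrist",f((290,185),(420,186),(290,366),(415,366)),.028)[:,:2]-o)@Q))
s=observe();M=R.from_rotvec(s['ee_rot']).as_matrix()
print("tool y deg",np.degrees(np.arctan2(M[1,1],M[0,1])),"tcp in dock",1000*((s['position'][:2]-o)@Q))
# from top camera
g=lambda *p:[(195+u/4,165+v/4) for u,v in p]
T=np.vstack([ray("top",g((212,318),(320,282)),.014),ray("top",g((137,73),(163,155),(270,122),(232,38)),.053)])[:,:2]
print("top in dock",1000*((T-o)@Q))
```

```text
origin [0.5824 0.0594] deg 16.74109557733662
res mm [[0.9, -0.6], [-5.0, -0.4], [-4.6, 0.4], [2.0, 0.2], [3.5, -1.3], [3.2, 1.6]]
hub,red in dock mm [[ 2.3281  0.5249]
 [-3.4911 59.9082]]
rail [[-84.551   33.9436]
 [-34.9429  33.9233]
 [-83.6137 -33.977 ]
 [-33.5265 -33.6754]]
tool y deg 16.99613488045585 tcp in dock [-96.785  -82.1768]
top in dock [[-180.5539   49.3482]
 [-180.3756  -48.9259]
 [  36.6528   42.9882]
 [ -38.3507   42.5277]
 [ -40.2299  -52.9424]
 [  39.7816  -43.7647]]
```

Run:
```python
from h import *
np.set_printoptions(precision=2,suppress=True)
g=cv2.cvtColor(cv2.imread("pics/w4.png"),cv2.COLOR_BGR2GRAY)
for k in (270,290,320,350,370): print(k,g[172:200,k])
print(g[185,235:260],g[185,378:405]); print(g[200,235:250],g[200,390:410])
s=observe();M=R.from_rotvec(s['ee_rot']).as_matrix()
for uv,z in [((255.4,177.5),0),((383.5,177.5),0),((241,190.5),.044),((398.5,190.5),.044)]:
    p=ray("wrist",[uv],s['position'][2]-.058+z)[0];print(uv,1000*M.T@(p-s['position']))
```

```text
270 [168 168 169 168 168 141 106 105  83  99 103 104 104 104  89  81  98 104
  91 184 215 216 214 215 215 216 157 140]
290 [169 169 170 169 168 140 107 104  84  99 104 104 104 105  91  82 100 101
  89 184 216 217 217 216 216 215 214 213]
320 [169 169 169 168 106 100 101 104  81 100 105 105 104 103  70  75  99 102
  88 211 216 216 215 214 215  83  35  39]
350 [168 169 168 169 109 100 102  91  79 101 105 105 104 104  80  82 100 102
 104 208 215 215 213 214 215 213 212 212]
370 [170 171 168 108  95  99  91  90  81 101 103 104 104 104  73  75  99 104
  93 205 212 213 212 212 211 212 156 180]
[169 168 168 168 170 170 169 170 168 168 168 145 114 103  92  92  89  90
 102 104 104 103 103 103 102] [105  92  91  93 105 104 103 105 104 103 104 104 103 104 115 143 169 168
 170 169 170 168 169 168 169 170 168]
[168 169 169 168 170 196 208 210 210 210 211 211 211 210 211] [205 205 205 204 205 204 205 204 201 146  96  95  97  95  95  97  94  94
  95  95]
(255.4, 177.5) [ 31.52 -40.62  58.03]
(383.5, 177.5) [31.58 42.68 57.98]
(241, 190.5) [ 32.09 -39.38  14.03]
(398.5, 190.5) [32.16 41.84 13.98]
```

```bash
python3 -m pendant '[0,0,0,0,0,0.0045,0,0.03,-0.023,0,0,0,0,0,0.03,-0.023,0,0,0,0,0,0.022,-0.023,0,0,0,0,0,0,0,0.04,0,0,0,0,0,0,0.04,0,0,0,0,0,0,0.04,0,0,0,0,0,0,0.015,0,0,0,0,0,0,0,0,0,0,0]'
cat >> h.py <<'E'
O=np.array([.5845,.0600]);A=np.radians(16.74);Q=np.array([[np.cos(A),-np.sin(A)],[np.sin(A),np.cos(A)]])
def st():
    s=observe();M=R.from_rotvec(s['ee_rot']).as_matrix()
    print("t",round(s['clock'],2),"dock mm",(1000*(s['position'][:2]-O)@Q).round(2),"z",(1000*s['position'][2]).round(2),"yaw-A",np.degrees(np.arctan2(M[1,1],M[0,1])-A).round(2),"zaxis",(M[:,2]).round(4),"F dock",(s['force'][:2]@Q).round(2),s['force'][2].round(2),"w",(s['width']*91.8).round(1),s['gripper_force'],"tq",s['ft_torque'].round(2),s['joints'].round(2))
E
python3 -c "from h import *;st()"
```

```text
clock: 7.05
position: [0.4241, 0.01, 0.0834]
ee_rot: [-1.873, -2.52, 0.001]
force: [0.3, 0.1, -4.6]
width: 0.129
gripper_force: 45.0Traceback (most recent call last):
  File "<string>", line 1, in <module>
    from h import *;st()
                    ~~^^
  File "h.py", line 22, in st
    print("t",round(s['clock'],2),"dock mm",(1000*(s['position'][:2]-O)@Q).round(2),"z",(1000*s['position'][2]).round(2),"yaw-A",np.degrees(np.arctan2(M[1,1],M[0,1])-A).round(2),"zaxis",(M[:,2]).round(4),"F dock",(s['force'][:2]@Q).round(2),s['force'][2].round(2),"w",(s['width']*91.8).round(1),s['gripper_force'],"tq",s['ft_torque'].round(2),s['joints'].round(2))
                                                                                                                                                                                                                                                                            ^^^^^^^^^^^^^^^^^^^^^^^
AttributeError: 'float' object has no attribute 'round'
```

```bash
sed -i "s/(s\['width'\]\*91.8).round(1)/round(float(s['width'])*91.8,1)/" h.py; python3 -m pendant '[0,0,0.006,0,0,0,0,0,0,0.002,0,0,0,0,0,0,0,0,0,0,0]'
python3 - <<'E'
from h import *
st()
im=get_image("wrist")[:,:,::-1];cv2.imwrite("pics/w5.png",im)
E
```

```text
clock: 7.42
position: [0.4244, 0.0102, 0.0761]
ee_rot: [1.873, 2.522, 0.001]
force: [-0.2, -0.9, -5.8]
width: 0.129
gripper_force: 45.0
t 7.42 dock mm [-167.62   -1.56] z 76.14 yaw-A 0.06 zaxis [ 8.e-04 -2.e-04 -1.e+00] F dock [-0.4  -0.79] -5.78 w 11.8 44.99885380268097 tq [-0.08 -0.07  0.03] [ 0.27  0.4  -0.52  2.19  0.34  0.62 -0.2 ]
```

View pics/w5.png

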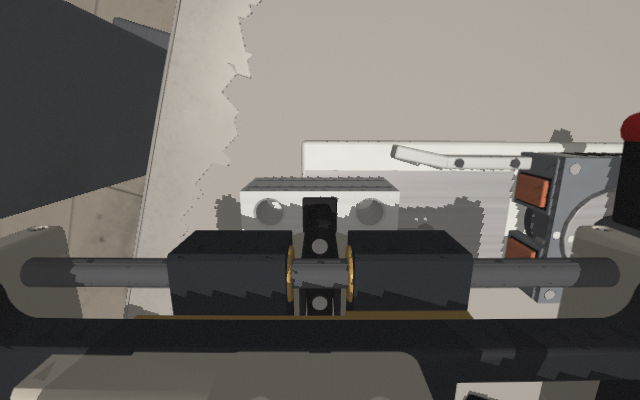

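The base's +y edge shows at row ~141, the rail at rows 153–168 and the housing's front edge at column ~528. I'll check these against the dock frame.

Run:
```python
from h import *
np.set_printoptions(precision=2,suppress=True)
g=cv2.cvtColor(cv2.imread("pics/w5.png"),cv2.COLOR_BGR2GRAY)
for k in (330,370,480,505): print(k,g[136:182,k])
d=lambda uv,z:print(uv,1000*((ray("wrist",uv,z)[:,:2]-O)@Q))
d([(330,141),(370,141),(303,142)],.014);d([(470,156),(505,156),(470,168),(505,168)],.028)
d([(537,153),(553,302),(575,168),(549,295)],.053)
```

```text
330 [173 171 172 172 130 160 196 210 220 228 231 230 230 229 230 230 230 231
 231 231 231 231 229 230 229 229 228 229 228 228 227 228 228 227 199 195
 194 193 191 188 187 116 105 107  85 102]
370 [172 173 172 174 136 155 194 207 217 227 228 229 228 229 228 229 229 228
 228 228 227 228 228 228 228 228 228 228 228 228 228 228 228 228 208 189
 189 190 188 185 183 116 106 106  85 101]
480 [173 172 170 171 162 150 172 198 208 217 223 226 226 225 226 226 226 226
 200 137 103 163 201 211 210 210 209 209 208 207 203 195 175 138 196 189
 175 177 175 175 176 175 174 175 172 170]
505 [172 171 171 170 165 148 158 191 204 214 220 224 224 223 224 224 225 225
 216 163 116 161 195 204 207 207 207 207 207 204 202 198 184 187 210 191
 173 174 174 175 173 172 171 170 171 170]
[(330, 141), (370, 141), (303, 142)] [[-159.82   53.12]
 [-134.01   53.19]
 [-177.23   52.46]]
[(470, 156), (505, 156), (470, 168), (505, 168)] [[-74.6   45.18]
 [-52.92  45.3 ]
 [-73.74  37.83]
 [-51.86  37.92]]
[(537, 153), (553, 302), (575, 168), (549, 295)] [[-50.39  49.42]
 [-24.73 -40.01]
 [-27.93  41.51]
 [-28.14 -35.23]]
```

```bash
python3 -m pendant '[0.002,0.005,0.0025,0,0,0,0,0,0.01,0,0,0,0,0,0,0.01,0,0,0,0,0,0,0.01,0,0,0,0,0,0,0,0,0,0,0,0]' 25; python3 -c "from h import *;st()"
```

```text
clock: 8.1
position: [0.4584, 0.0239, 0.0738]
ee_rot: [1.871, 2.523, 0.003]
force: [-1.5, 2.8, 4.8]
width: 0.127
gripper_force: 25.0
t 8.1 dock mm [-131.16    1.71] z 73.76 yaw-A 0.14 zaxis [ 0.0016  0.0012 -1.    ] F dock [-0.61  3.15] 4.77 w 11.7 25.012072026729584 tq [0.5  0.31 0.07] [ 0.23  0.45 -0.51  2.12  0.35  0.66 -0.22]
```

```bash
python3 -m pendant '[0.0015,0,-0.001,0,0,0,0,0,0,0,0,0,0,0]'; python3 -c "from h import *;st()"; python3 -m pendant '[0,0.005,0,0,0,0,0,0,0.005,0,0,0,0,0,0,0,0,0,0,0,0]'; python3 -c "from h import *;st()"
```

```text
clock: 8.35
position: [0.4566, 0.0238, 0.074]
ee_rot: [-1.873, -2.522, 0.0]
force: [0.2, 0.1, -5.0]
width: 0.13
gripper_force: 25.0
t 8.35 dock mm [-132.94    2.19] z 74.03 yaw-A 0.07 zaxis [-3.e-04 -1.e-04 -1.e+00] F dock [0.21 0.07] -5.02 w 12.0 24.99750941991806 tq [ 0.01 -0.09  0.02] [ 0.23  0.45 -0.51  2.12  0.35  0.66 -0.23]
clock: 8.72
position: [0.4669, 0.0269, 0.0742]
ee_rot: [1.873, 2.522, 0.001]
force: [-0.6, 0.5, -5.6]
width: 0.129
gripper_force: 25.0
t 8.72 dock mm [-122.17    2.13] z 74.23 yaw-A 0.07 zaxis [ 6.e-04  3.e-04 -1.e+00] F dock [-0.4   0.64] -5.59 w 11.8 24.997461140155792 tq [-0.04 -0.1  -0.02] [ 0.22  0.46 -0.51  2.1   0.35  0.67 -0.23]
```

```bash
python3 -m pendant '[0,0.006,0,0,0,0,0,0,0.006,0,0,0,0,0,0,0,0,0,0,0,0]'; python3 -c "from h import *;st()"; python3 -m pendant '[0,0.006,0,0,0,0,0,0,0.006,0,0,0,0,0,0,0.006,0,0,0,0,0,0,0,0,0,0,0,0]'; python3 -c "from h import *;st()"
```

```text
clock: 9.1
position: [0.4784, 0.0304, 0.0743]
ee_rot: [1.872, 2.522, 0.001]
force: [0.6, 0.1, -5.5]
width: 0.129
gripper_force: 25.0
t 9.1 dock mm [-110.12    2.26] z 74.28 yaw-A 0.08 zaxis [ 6.e-04  3.e-04 -1.e+00] F dock [ 0.58 -0.11] -5.52 w 11.8 24.997529983520508 tq [-0.06 -0.14  0.06] [ 0.21  0.47 -0.5   2.07  0.35  0.68 -0.23]
clock: 9.6
position: [0.4955, 0.0356, 0.0742]
ee_rot: [1.873, 2.522, 0.001]
force: [-0.3, -0.1, -5.3]
width: 0.13
gripper_force: 25.0
t 9.6 dock mm [-92.23   2.29] z 74.24 yaw-A 0.08 zaxis [ 5.e-04  3.e-04 -1.e+00] F dock [-0.31 -0.01] -5.34 w 12.0 24.9975523352623 tq [-0.01 -0.09  0.1 ] [ 0.2   0.49 -0.5   2.03  0.36  0.7  -0.23]
```

```bash
python3 -m pendant '[0,0.006,0.0004,0,0,0,0,0,0,0,0,0,0,0]'; python3 -c "from h import *;st()"; python3 -m pendant '[0,0.002,0.0003,0,0,0,0,0,0,0,0,0,0,0]'; python3 -c "from h import *;st()"
```

```text
clock: 9.85
position: [0.5012, 0.0373, 0.0739]
ee_rot: [1.873, 2.522, 0.001]
force: [0.2, -0.1, -4.8]
width: 0.132
gripper_force: 25.0
t 9.85 dock mm [-86.31   2.21] z 73.88 yaw-A 0.07 zaxis [ 6.e-04  2.e-04 -1.e+00] F dock [ 0.11 -0.19] -4.76 w 12.2 24.997335076332092 tq [-0.04 -0.09 -0.01] [ 0.19  0.5  -0.5   2.01  0.36  0.71 -0.23]
clock: 10.1
position: [0.5028, 0.0377, 0.0738]
ee_rot: [1.872, 2.522, 0.0]
force: [-0.5, -1.3, -0.3]
width: 0.131
gripper_force: 25.0
t 10.1 dock mm [-84.61   2.19] z 73.77 yaw-A 0.07 zaxis [ 6.e-04 -0.e+00 -1.e+00] F dock [-0.81 -1.11] -0.32 w 12.0 24.99884068965912 tq [-0.1   0.09 -0.02] [ 0.19  0.5  -0.5   2.01  0.36  0.71 -0.23]
```

```bash
for i in 1 2; do python3 -m pendant '[0,0.0015,0,0,0,0,0,0,0,0,0,0,0,0]' >/dev/null; python3 -c "from h import *;st()"; done
```

```text
t 10.35 dock mm [-83.16   2.18] z 73.77 yaw-A 0.07 zaxis [ 5.e-04 -1.e-04 -1.e+00] F dock [-2.26  0.25] 3.87 w 11.8 24.999380707740784 tq [-0.22  0.31  0.02] [ 0.19  0.5  -0.5   2.01  0.36  0.71 -0.23]
t 10.6 dock mm [-81.7    2.16] z 73.77 yaw-A 0.07 zaxis [ 4.e-04 -1.e-04 -1.e+00] F dock [-2.46  0.1 ] 5.25 w 11.8 24.999568462371826 tq [-0.29  0.36 -0.07] [ 0.19  0.51 -0.5   2.    0.36  0.72 -0.23]
```

```bash
python3 -m pendant '[0,0.0015,0,0,0,0,0,0,0,0,0,0,0,0]' >/dev/null; python3 -c "from h import *;st()"; python3 -m pendant '[0,0.001,0,0,0,0,0,0,0,0,0,0,0,0]' >/dev/null; python3 -c "from h import *;st()"
```

```text
t 10.85 dock mm [-80.77   2.2 ] z 73.76 yaw-A 0.07 zaxis [-5.e-04 -5.e-04 -1.e+00] F dock [-4.89 -0.08] 7.77 w 11.9 25.000043213367462 tq [-0.28  0.72 -0.03] [ 0.19  0.51 -0.5   2.    0.36  0.72 -0.23]
t 11.1 dock mm [-80.53   2.21] z 73.76 yaw-A 0.06 zaxis [-0.0017 -0.001  -1.    ] F dock [-6.69  0.92] 11.84 w 12.2 25.004610121250153 tq [-0.38  1.36 -0.06] [ 0.19  0.51 -0.49  2.    0.36  0.72 -0.23]
```

```bash
python3 -m pendant '[0,0,-0.0005,0,0,0,0,0,0,0,0,0,0,0]' >/dev/null; python3 -c "from h import *;st()"; python3 -m pendant '[0,0.0008,-0.0002,0,0,0,0,0,0,0,0,0,0,0]' >/dev/null; python3 -c "from h import *;st()"
```

```text
t 11.35 dock mm [-80.52   2.21] z 73.79 yaw-A 0.06 zaxis [-1.9e-03 -7.0e-04 -1.0e+00] F dock [-6.23  0.54] 5.46 w 12.1 25.000232756137848 tq [-0.3   1.06 -0.07] [ 0.19  0.51 -0.5   2.    0.36  0.72 -0.23]
t 11.6 dock mm [-80.17   2.19] z 73.82 yaw-A 0.06 zaxis [-0.0028 -0.001  -1.    ] F dock [-6.3   0.45] 4.26 w 12.0 25.00132977962494 tq [-0.34  1.22 -0.1 ] [ 0.19  0.51 -0.5   2.    0.36  0.72 -0.23]
```

```bash
python3 -m pendant '[0,0,-0.0003,0,0,0,0.016,0,0,0,0,0,0,0.03,0,0,0,0,0,0,0.03]' 10; python3 -c "from h import *;st()";  python3 -m pendant '[0,0,-0.03,0,0,0,0.03,0,0,-0.04,0,0,0,0.03,0,0,-0.04,0,0,0,0.03,0,0,-0.03,0,0,0,0.03,0,0,0,0,0,0,0]'
python3 - <<'E'
from h import *
st()
im=get_image("wrist")[:,:,::-1];cv2.imwrite("pics/w6.png",im)
E
```

```text
clock: 11.98
position: [0.5094, 0.0397, 0.0748]
ee_rot: [1.872, 2.522, 0.002]
force: [-1.1, -0.1, -0.5]
width: 0.313
gripper_force: 0.0
t 11.97 dock mm [-77.78   2.2 ] z 74.76 yaw-A 0.07 zaxis [ 1.4e-03  4.0e-04 -1.0e+00] F dock [-1.07  0.17] -0.5 w 28.8 0.0 tq [ 0.04 -0.1   0.01] [ 0.19  0.51 -0.5   2.    0.36  0.72 -0.23]
clock: 12.6
position: [0.5104, 0.04, 0.217]
ee_rot: [1.871, 2.519, 0.006]
force: [0.1, -0.5, -1.2]
width: 0.259
gripper_force: 0.0
t 12.6 dock mm [-76.74   2.15] z 216.98 yaw-A 0.06 zaxis [ 5.4e-03  4.0e-04 -1.0e+00] F dock [-0.07 -0.52] -1.19 w 23.8 0.0 tq [ 0.01 -0.13 -0.04] [ 0.27  0.33 -0.58  1.84  0.21  1.02 -0.1 ]
```

View pics/w6.png

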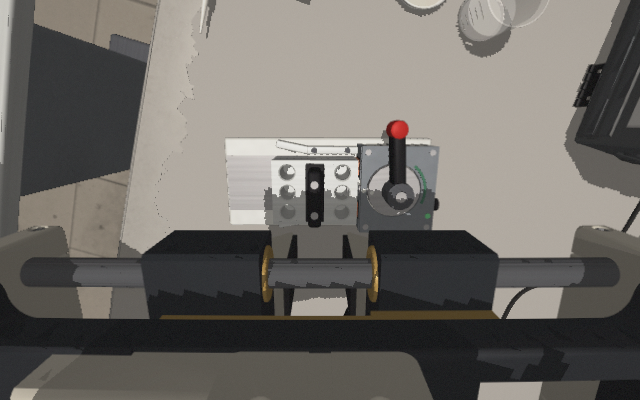

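The block stands upright against the end wall. The hub is at about (402,194), the lever's red end at (398,130) and the case's near edge at (575,140).

Run:
```python
from h import *
np.set_printoptions(precision=1,suppress=True)
im=cv2.imread("pics/w6.png")
b,g,r=[im[:,:,i].astype(int) for i in range(3)]
m=((r>130)&(g<80)&(b<80)).astype('uint8');m[:,:360]=0;m[:,440:]=0
n,l,stt,ce=cv2.connectedComponentsWithStats(m);i=1+stt[1:,4].argmax();print(stt[i],ce[i])
gr=cv2.cvtColor(im,cv2.COLOR_BGR2GRAY);print(gr[150:205:6,384:416])
s=observe();M=R.from_rotvec(s['ee_rot']).as_matrix()
def d(n,uv,z):
    p=ray("wrist",uv,z);print(n,"dock",1000*((p[:,:2]-O)@Q),"tool",(1000*(p-s['position'])@M)[:,:2])
d("red",[ce[i],(397.5,128)],.078);d("hub",[(403,194)],.08);d("case",[(575,140),(598,60)],0);d("housing",[(360,143),(438,147),(434,229),(362,229)],.053)
d("rib",[(315,165),(315,226)],.09)
```

```text
[391 121  17  18 241] [399.1 129.2]
[[136 136 137 133  72  21  23  22  23  28  33  38  50  51  48  43  39  38
   36  35  32  54 112 134 134 133 133 135 134 135 133 133]
 [137 137 135 133  75  34  16  15  16  23  30  36  46  48  47  42  41  38
   37  34  33  51 113 135 135 134 133 133 133 134 132 134]
 [136 136 135 134  74  35  17  20  23  26  34  36  46  49  44  41  39  39
   38  35  33  49 108 133 133 133 135 135 134 133 133 135]
 [176 177 182 181 178  93  21  22  21  26  32  38  43  45  42  42  38  36
   36  36  33  63 141 167 138 115  93 111 127 134 128 113]
 [182 181 183 180 176  59  15  16  23  26  30  34  40  46  42  41  42  40
   37  35  33  62 147 180 181 180 179 180 179 179 164  96]
 [178 178 180 177  91  37  18  18  18  20  32  36  37  45  43  40  38  38
   38  34  32  60 143 177 177 177 175 175 174 175 173 172]
 [ 44  46  50  45  46  47  48  44  45  77  92  92  89  90  91  91  89  89
   86  88  86  87  88  88  84  90 129 176 175 174 175 174]
 [ 40  40  41  44  48  60  59  59  90  91  90  89  87  88  90 125 145 161
  159 131  77  61  87  88  87  88  87  86  84 107 174 174]
 [ 40  40  37  42  50  51  54  51  54  57  58  73 177 176 177 176 172 109
  110 120 177 176 148  82  54  58  57  62  85  84  97  98]
 [ 96  96  97  92  63  47  50  49  51  52  51  50  51  49  51  50  50  51
   50  49  53  51  48  51  52  52  57  84  95  92  83  61]]
red dock [[-7.1 62.9]
 [-8.5 63.9]] tool [[60.9 70.4]
 [61.9 68.9]]
hub dock [[-0.4  5.6]] tool [[ 3.5 77. ]]
case dock [[213.8  51. ]
 [223.1 135.9]] tool [[ 48.8 291. ]
 [133.7 300.4]]
housing dock [[-37.6  49.5]
 [ 37.7  46. ]
 [ 41.3 -37.1]
 [-32.7 -37.1]] tool [[ 47.5  39.7]
 [ 43.9 115. ]
 [-39.2 118.6]
 [-39.1  44.5]]
rib dock [[-80.3  33.1]
 [-80.4 -21.7]] tool [[ 31.1  -2.8]
 [-23.7  -3. ]]
```

```bash
echo "O=O+Q@np.array([-.0008,.0022])" >> h.py; python3 -m pendant '[0.02,0.036,0,0,0,0,0.034,0.02,0.0355,0,0,0,0,0.034,0,0,0.03,0,0,-0.11,0.034,0,0,0.04,0,0,0,0.034,0,0,0.04,0,0,0,0.034,0,0,0,0,0,0,0.034]'; python3 -c "from h import *;st()"
```

```text
clock: 13.4
position: [0.5627, 0.0976, 0.1009]
ee_rot: [-1.728, -2.617, 0.008]
force: [-0.4, 0.1, 0.9]
width: 0.371
gripper_force: 0.0
t 13.4 dock mm [-9.22 40.11] z 100.86 yaw-A 6.4 zaxis [-0.0073 -0.0014 -1.    ] F dock [-0.39  0.17] 0.88 w 34.1 0.0 tq [ 0.02 -0.13 -0.01] [ 0.12  0.56 -0.54  1.82  0.37  0.87 -0.2 ]
```

```bash
python3 -m pendant '[0,0.005,0,-0.007,-0.0015,0,0.034,0,0,0.01,0,0,0,0.034,0,0,0,0,0,0,0.034]'; python3 -c "from h import *;st()"; python3 -m pendant '[0,0,0.007,0,0,0,0.034,0,0,0.008,0,0,0,0.034,0,0,0,0,0,0,0.034]'; python3 -c "from h import *;st()"
```

```text
clock: 13.78
position: [0.5702, 0.1003, 0.0946]
ee_rot: [1.728, 2.617, 0.008]
force: [-0.4, 0.0, 0.3]
width: 0.369
gripper_force: 0.0
t 13.78 dock mm [-1.32 40.52] z 94.64 yaw-A 6.37 zaxis [ 0.0073  0.0011 -1.    ] F dock [-0.34  0.11] 0.26 w 33.9 0.0 tq [-0.05 -0.14 -0.  ] [ 0.11  0.57 -0.53  1.82  0.38  0.85 -0.21]
clock: 14.15
position: [0.5697, 0.1002, 0.0787]
ee_rot: [1.729, 2.618, 0.006]
force: [0.4, 0.3, 0.8]
width: 0.37
gripper_force: 0.0
t 14.15 dock mm [-1.81 40.57] z 78.7 yaw-A 6.38 zaxis [ 5.6e-03  9.0e-04 -1.0e+00] F dock [0.44 0.2 ] 0.84 w 33.9 0.0 tq [ 0.04 -0.13  0.04] [ 0.1   0.59 -0.52  1.83  0.4   0.82 -0.22]
```

```bash
cat >> h.py <<'E'
def lv():
    s=observe();M=R.from_rotvec(s['ee_rot']).as_matrix();p=1000*(s['position'][:2]-O)@Q;f=s['force'][:2]@Q
    ph=np.arctan2(p[0],p[1])%(2*np.pi);ph=ph-2*np.pi if ph>5 else ph;t=np.array([np.cos(ph),-np.sin(ph)]);e=np.array([np.sin(ph),np.cos(ph)])
    yw=(A-np.arctan2(M[1,1],M[0,1]))%(2*np.pi);yw=yw-2*np.pi if yw>5 else yw
    c=(M.T@np.r_[Q@-p,0])[:2]
    print("t",round(s['clock'],2),"phi",ph.round(3),"r",np.hypot(*p).round(2),"toolyaw",yw.round(3),"axis in tool",c.round(1),"Ft",(f@t).round(2),"Fr",(f@e).round(2),"Fz",s['force'][2].round(2),"z",(1000*s['position'][2]).round(1),"tilt",M[:2,2].round(3),"w",round(float(s['width'])*91.8,1),"Tz",s['ft_torque'][2].round(2),"j",s['joints'].round(2))
E
python3 -m pendant '[0,0,0.002,0,0,0,0.024,0,0,0,0,0,0,0.024]'>/dev/null; python3 -c "from h import *;lv()"
python3 -m pendant '[-0.0004,0.006,0,0,0,0.15,0.024,-0.0004,0.006,0,0,0,0.15,0.024]'>/dev/null; python3 -c "from h import *;lv()"
python3 -m pendant '[-0.0004,0.006,0,0,0,0.15,0.024,-0.0004,0.006,0,0,0,0.15,0.024]'>/dev/null; python3 -c "from h import *;lv()"
```

```text
t 14.4 phi -0.028 r 40.68 toolyaw -0.111 axis in tool [-40.5  -3.4] Ft 0.03 Fr -0.37 Fz 0.04 z 77.5 tilt [0.007 0.001] w 24.6 Tz -0.02 j [ 0.1   0.6  -0.52  1.83  0.4   0.81 -0.22]
t 14.65 phi 0.255 r 41.27 toolyaw 0.194 axis in tool [-41.2  -2.5] Ft -1.95 Fr -0.7 Fz -0.09 z 77.5 tilt [0.006 0.001] w 24.3 Tz 0.04 j [ 0.04  0.6  -0.44  1.8   0.34  0.81 -0.47]
t 14.9 phi 0.541 r 42.3 toolyaw 0.494 axis in tool [-42.3  -2. ] Ft -0.65 Fr -0.74 Fz -0.24 z 77.6 tilt [0.006 0.001] w 23.9 Tz 0.06 j [-0.01  0.6  -0.36  1.78  0.28  0.81 -0.71]
```

```bash
python3 -m pendant '[-0.001,0.006,0,0,0,0.15,0.024,-0.001,0.006,0,0,0,0.15,0.024]'>/dev/null; python3 -c "from h import *;lv()"
python3 -m pendant '[-0.0013,0.006,0,0,0,0.14,0.024,-0.0013,0.006,0,0,0,0.14,0.024]'>/dev/null; python3 -c "from h import *;lv()"
```

```text
t 15.15 phi 0.826 r 41.96 toolyaw 0.793 axis in tool [-41.9  -1.4] Ft -1.13 Fr -0.36 Fz -0.04 z 77.7 tilt [0.006 0.001] w 23.6 Tz 0.01 j [-0.06  0.6  -0.28  1.76  0.22  0.81 -0.94]
t 15.4 phi 1.114 r 41.37 toolyaw 1.073 axis in tool [-41.3  -1.7] Ft -0.55 Fr 0.65 Fz -1.61 z 77.8 tilt [0.007 0.002] w 24.0 Tz -0.0 j [-0.09  0.6  -0.21  1.74  0.16  0.81 -1.15]
```

```bash
python3 -m pendant '[-0.0013,0.006,0,0,0,0.14,0.024,-0.0013,0.006,0,0,0,0.14,0.024]'>/dev/null; python3 -c "from h import *;lv()"
python3 -m pendant '[-0.0013,0.006,0,0,0,0.14,0.024,-0.0013,0.006,0,0,0,0.14,0.024]'>/dev/null; python3 -c "from h import *;lv()"
```

```text
t 15.65 phi 1.413 r 40.54 toolyaw 1.353 axis in tool [-40.5  -2.5] Ft -2.06 Fr 1.17 Fz -1.74 z 78.0 tilt [0.007 0.002] w 23.7 Tz 0.02 j [-0.12  0.6  -0.13  1.74  0.1   0.81 -1.36]
t 15.9 phi 1.72 r 39.89 toolyaw 1.633 axis in tool [-39.7  -3.5] Ft -0.69 Fr 0.69 Fz -1.33 z 78.0 tilt [0.008 0.002] w 24.1 Tz -0.03 j [-0.15  0.6  -0.06  1.74  0.04  0.8  -1.57]
```

```bash
cat >> h.py <<'E'
def red():
    im=get_image("wrist").astype(int);r,g,b=im[:,:,0],im[:,:,1],im[:,:,2]
    n,l,s_,ce=cv2.connectedComponentsWithStats(((r>110)&(g<70)&(b<70)).astype('uint8'))
    for i in range(1,n):
        if s_[i][4]>40:
            p=1000*((ray("wrist",[ce[i]],.078)[:,:2]-O)@Q)[0];print("red",s_[i],"dock",p.round(1),"phi",np.arctan2(p[0],p[1]).round(3),np.hypot(*p).round(1))
E
python3 -c "from h import *;red()"
```

```text
red [291 209  32  31 751] dock [59.6 -2.5] phi 1.612 59.7
```

```bash
for i in 1; do python3 -m pendant '[-0.0006,0.004,0,0,0,0.1,0.024,-0.0006,0.004,0,0,0,0.1,0.024]'>/dev/null; python3 -c "from h import *;lv()"; done
python3 -m pendant '[-0.0005,0.004,0,0,0,0.1,0.024,-0.0005,0.004,0,0,0,0.1,0.024]'>/dev/null; python3 -c "from h import *;lv()"
python3 -m pendant '[-0.0005,0.004,0,0,0,0.1,0.024]'>/dev/null; python3 -c "from h import *;lv()"
```

```text
t 16.2 phi 1.924 r 39.57 toolyaw 1.829 axis in tool [-39.4  -3.8] Ft -1.63 Fr -0.86 Fz 0.53 z 78.0 tilt [0.007 0.002] w 23.5 Tz 0.06 j [-0.18  0.59 -0.    1.74  0.    0.8  -1.72]
t 16.45 phi 2.124 r 39.47 toolyaw 2.029 axis in tool [-39.3  -3.8] Ft -1.49 Fr -2.05 Fz 0.91 z 78.0 tilt [0.007 0.002] w 24.0 Tz 0.0 j [-0.2   0.59  0.05  1.75 -0.04  0.79 -1.87]
t 16.57 phi 2.22 r 39.38 toolyaw 2.128 axis in tool [-39.2  -3.6] Ft -2.93 Fr -2.1 Fz 0.37 z 77.9 tilt [0.007 0.003] w 24.2 Tz 0.05 j [-0.21  0.59  0.08  1.76 -0.06  0.79 -1.94]
```

```bash
python3 -m pendant '[-0.0003,0.003,0,0,0,0.07,0.024]'>/dev/null; python3 -c "from h import *;lv()"
python3 -m pendant '[-0.0003,0.003,0,0,0,0.07,0.024]'>/dev/null; python3 -c "from h import *;lv()"
python3 -m pendant '[-0.0003,0.003,0,0,0,0.07,0.024]'>/dev/null; python3 -c "from h import *;lv()"
```

```text
t 16.7 phi 2.295 r 39.42 toolyaw 2.198 axis in tool [-39.2  -3.8] Ft -2.51 Fr -2.71 Fz 0.3 z 77.9 tilt [0.007 0.003] w 24.0 Tz 0.05 j [-0.22  0.59  0.09  1.76 -0.08  0.79 -2.  ]
t 16.82 phi 2.366 r 39.43 toolyaw 2.267 axis in tool [-39.2  -3.9] Ft -2.37 Fr -2.69 Fz 0.07 z 77.9 tilt [0.007 0.003] w 24.0 Tz 0.04 j [-0.23  0.59  0.11  1.77 -0.09  0.79 -2.05]
t 16.95 phi 2.439 r 39.51 toolyaw 2.337 axis in tool [-39.3  -4. ] Ft -3.44 Fr -2.66 Fz -0.24 z 77.9 tilt [0.007 0.003] w 23.9 Tz 0.06 j [-0.24  0.59  0.13  1.77 -0.11  0.78 -2.1 ]
```

```bash
python3 -m pendant '[-0.0003,0.003,0,0,0,0.07,0.024]'>/dev/null; python3 -c "from h import *;lv()"
python3 -m pendant '[-0.0003,0.003,0,0,0,0.07,0.024]'>/dev/null; python3 -c "from h import *;lv()"
python3 -m pendant '[-0.0003,0.003,0,0,0,0.07,0.024]'>/dev/null; python3 -c "from h import *;lv()"
```

```text
t 17.07 phi 2.513 r 39.66 toolyaw 2.407 axis in tool [-39.4  -4.2] Ft -3.63 Fr -3.29 Fz 1.2 z 77.9 tilt [0.007 0.003] w 23.8 Tz 0.07 j [-0.25  0.58  0.15  1.78 -0.12  0.78 -2.15]
t 17.2 phi 2.586 r 39.75 toolyaw 2.477 axis in tool [-39.5  -4.3] Ft -3.06 Fr -2.57 Fz -0.91 z 77.8 tilt [0.007 0.003] w 23.8 Tz 0.09 j [-0.26  0.58  0.17  1.78 -0.14  0.78 -2.21]
t 17.32 phi 2.658 r 39.95 toolyaw 2.547 axis in tool [-39.7  -4.4] Ft -3.49 Fr -2.61 Fz 0.77 z 77.9 tilt [0.007 0.003] w 24.1 Tz 0.09 j [-0.27  0.58  0.19  1.79 -0.15  0.78 -2.26]
```

```bash
python3 -m pendant '[-0.0005,0.003,0,0,0,0.07,0.024]'>/dev/null; python3 -c "from h import *;lv()"
python3 -m pendant '[-0.0005,0.003,0,0,0,0.07,0.024]'>/dev/null; python3 -c "from h import *;lv()"
```

```text
t 17.45 phi 2.73 r 39.98 toolyaw 2.617 axis in tool [-39.7  -4.5] Ft -2.37 Fr -3.85 Fz 1.0 z 77.9 tilt [0.008 0.003] w 23.9 Tz 0.0 j [-0.28  0.58  0.21  1.8  -0.17  0.77 -2.31]
t 17.57 phi 2.804 r 40.01 toolyaw 2.687 axis in tool [-39.7  -4.7] Ft -2.44 Fr -2.23 Fz -0.99 z 77.9 tilt [0.008 0.003] w 24.0 Tz 0.07 j [-0.29  0.58  0.23  1.8  -0.18  0.77 -2.37]
```

```bash
python3 -m pendant '[-0.0005,0.002,0,0,0,0.05,0.024]'>/dev/null; python3 -c "from h import *;lv()"
python3 -m pendant '[-0.0005,0.002,0,0,0,0.05,0.024]'>/dev/null; python3 -c "from h import *;lv()"
```

```text
t 17.7 phi 2.854 r 40.02 toolyaw 2.737 axis in tool [-39.7  -4.7] Ft -4.43 Fr -2.41 Fz -0.84 z 77.9 tilt [0.008 0.003] w 24.0 Tz 0.09 j [-0.3   0.58  0.24  1.81 -0.19  0.77 -2.4 ]
t 17.82 phi 2.902 r 39.98 toolyaw 2.786 axis in tool [-39.7  -4.6] Ft -3.75 Fr -1.56 Fz -1.59 z 77.9 tilt [0.008 0.003] w 23.8 Tz 0.02 j [-0.31  0.57  0.25  1.82 -0.2   0.77 -2.44]
```

```bash
python3 -m pendant '[-0.0004,0.002,0,0,0,0.045,0.024]'>/dev/null; python3 -c "from h import *;lv();red()"
python3 -m pendant '[-0.0004,0.002,0,0,0,0.045,0.024]'>/dev/null; python3 -c "from h import *;lv()"
python3 -m pendant '[-0.0004,0.002,0,0,0,0.045,0.024]'>/dev/null; python3 -c "from h import *;lv()"
```

```text
t 17.95 phi 2.957 r 40.15 toolyaw 2.833 axis in tool [-39.8  -5. ] Ft -4.08 Fr -2.38 Fz -1.0 z 77.9 tilt [0.008 0.003] w 23.9 Tz 0.05 j [-0.32  0.57  0.27  1.82 -0.21  0.77 -2.48]
red [290 209  33  32 790] dock [ 20. -56.] phi 2.799 59.5
t 18.12 phi 3.022 r 40.5 toolyaw 2.879 axis in tool [-40.1  -5.8] Ft -3.74 Fr -3.75 Fz 1.14 z 77.8 tilt [0.008 0.002] w 23.9 Tz 0.07 j [-0.32  0.57  0.28  1.83 -0.22  0.76 -2.51]
t 18.25 phi 3.078 r 40.65 toolyaw 2.926 axis in tool [-40.2  -6.2] Ft -3.73 Fr -3.68 Fz -0.05 z 77.8 tilt [0.008 0.002] w 23.9 Tz 0.01 j [-0.33  0.57  0.29  1.83 -0.23  0.76 -2.55]
```

```bash
python3 -m pendant '[-0.0006,0.002,0,0,0,0.03,0.024]'>/dev/null; python3 -c "from h import *;lv()"
python3 -m pendant '[-0.0006,0.002,0,0,0,0.03,0.024]'>/dev/null; python3 -c "from h import *;lv()"
python3 -m pendant '[-0.0006,0.002,0,0,0,0.03,0.024]'>/dev/null; python3 -c "from h import *;lv();red()"
```

```text
t 18.38 phi 3.127 r 40.83 toolyaw 2.956 axis in tool [-40.2  -7. ] Ft -4.82 Fr -1.37 Fz -0.41 z 77.8 tilt [0.008 0.001] w 23.9 Tz 0.09 j [-0.34  0.57  0.3   1.84 -0.24  0.76 -2.57]
t 18.5 phi 3.171 r 40.97 toolyaw 2.986 axis in tool [-40.3  -7.5] Ft -6.87 Fr -1.51 Fz -2.19 z 77.9 tilt [0.009 0.001] w 24.1 Tz -0.0 j [-0.34  0.57  0.31  1.84 -0.24  0.76 -2.6 ]
t 18.62 phi 3.214 r 41.15 toolyaw 3.016 axis in tool [-40.3  -8.1] Ft -6.93 Fr -0.58 Fz -1.59 z 77.9 tilt [0.01  0.001] w 24.1 Tz -0.07 j [-0.35  0.56  0.32  1.85 -0.25  0.76 -2.62]
red [291 210  34  32 791] dock [  5.8 -59.1] phi 3.044 59.4
```

```bash
python3 -m pendant '[-0.0006,0.002,0,0,0,0.025,0.024]'>/dev/null; python3 -c "from h import *;lv()"
python3 -m pendant '[-0.0006,0.0015,0,0,0,0.02,0.024]'>/dev/null; python3 -c "from h import *;lv();red()"
```

```text
t 18.8 phi 3.258 r 41.43 toolyaw 3.041 axis in tool [-40.4  -8.9] Ft -8.35 Fr 0.02 Fz -3.14 z 77.9 tilt [0.01 0.  ] w 24.0 Tz -0.11 j [-0.36  0.56  0.33  1.86 -0.26  0.75 -2.64]
t 18.93 phi 3.294 r 41.61 toolyaw 3.061 axis in tool [-40.5  -9.6] Ft -7.68 Fr 1.11 Fz -4.05 z 77.9 tilt [0.011 0.   ] w 23.8 Tz -0.11 j [-0.36  0.56  0.34  1.86 -0.26  0.75 -2.65]
red [294 210  33  32 791] dock [  0.6 -59.4] phi 3.131 59.4
```

```bash
cat >> h.py <<'E'
def mom():
    s=observe();p=s['position'][:2]-O;F=s['force'];print("M",round(p[0]*F[1]-p[1]*F[0]+s['ft_torque'][2],3),"rF",round(p[0]*F[1]-p[1]*F[0],3))
E
python3 -m pendant '[-0.0004,0.001,0,0,0,0.02,0.024]'>/dev/null; python3 -c "from h import *;lv();mom();red()"
python3 -m pendant '[0,0.0005,0,0,0,0.01,0.024]'>/dev/null; python3 -c "from h import *;lv();mom();red()"
```

```text
t 19.1 phi 3.32 r 41.69 toolyaw 3.081 axis in tool [-40.5  -9.9] Ft -7.5 Fr 0.88 Fz -3.8 z 77.9 tilt [ 0.011 -0.   ] w 24.3 Tz -0.18 j [-0.37  0.56  0.35  1.86 -0.27  0.75 -2.66]
M 0.131 rF 0.313
red [294 210  33  32 785] dock [ -0.8 -59.4] phi -3.128 59.4
t 19.27 phi 3.331 r 41.79 toolyaw 3.091 axis in tool [-40.6 -10. ] Ft -7.86 Fr 0.23 Fz -3.57 z 77.9 tilt [ 0.01 -0.  ] w 24.2 Tz -0.08 j [-0.38  0.56  0.36  1.87 -0.28  0.75 -2.67]
M 0.251 rF 0.328
red [294 210  33  32 788] dock [ -1.5 -59.3] phi -3.117 59.4
```

```bash
python3 -m pendant '[0,-0.006,0,0,0,0,0.034,0,0,0,0,0,0,0.034,0,0,-0.025,0,0,0,0.034,0,0,-0.03,0,0,0,0.034,0,0,0,0,0,-0.186,0.034,0,0,0,0,0,-0.186,0.034,0,0,0,0,0,-0.186,0.034,0,0,0,0,0,-0.186,0.034,0,0,0,0,0,-0.186,0.034,0,0,0,0,0,-0.186,0.034]'; python3 -c "from h import *;lv()"; python3 -m pendant '[0,0,0,0,0,-0.186,0.034,0,0,0,0,0,-0.186,0.034,0,0,0,0,0,-0.186,0.034,0,0,0,0,0,-0.186,0.034,0,0,0,0,0,-0.186,0.034,0,0,0,0,0,-0.186,0.034,0,0,0,0,0,-0.186,0.034,0,0,0,0,0,-0.186,0.034,0,0,0,0,0,-0.186,0.034,0,0,0,0,0,-0.186,0.034]';python3 -c "from h import *;lv();mom();red()"
```

```text
clock: 20.58
position: [0.5902, 0.0231, 0.1322]
ee_rot: [-3.136, 0.163, -0.009]
force: [-1.6, 0.5, -0.5]
width: 0.372
gripper_force: 0.0
t 20.57 phi 3.254 r 39.41 toolyaw 1.967 axis in tool [-11.1 -37.8] Ft 1.5 Fr -0.74 Fz -0.54 z 132.2 tilt [0.006 0.001] w 34.1 Tz -0.0 j [-0.21  0.48  0.11  1.79 -0.07  0.86 -1.74]
clock: 21.82
position: [0.5902, 0.0229, 0.1322]
ee_rot: [2.004, 2.414, 0.006]
force: [-0.6, 0.6, -0.5]
width: 0.369
gripper_force: 0.0
t 21.82 phi 3.253 r 39.58 toolyaw 0.107 axis in tool [39.6  0.2] Ft 0.51 Fr -0.74 Fz -0.5 z 132.2 tilt [0.006 0.   ] w 33.9 Tz 0.05 j [ 0.13  0.51 -0.36  1.76  0.22  0.9  -0.15]
M 0.031 rF -0.02
```

```bash
python3 -m pendant '[0,0,0.025,0,0,0,0.034,0,0,0.02,0,0,0,0.034,0,0,0.0095,0,0,0,0.034,0,0,0,0,0,0,0.024,0,0,0,0,0,0,0.024]'>/dev/null; python3 -c "from h import *;lv();mom()"
python3 -m pendant '[0,-0.002,0,0,0,0.05,0.024]'>/dev/null; python3 -c "from h import *;lv();mom()"
python3 -m pendant '[0,-0.0015,0,0,0,0.03,0.024]'>/dev/null; python3 -c "from h import *;lv();mom()"
```

```text
t 22.5 phi 3.21 r 39.04 toolyaw 0.113 axis in tool [39.  -1.7] Ft 0.6 Fr 0.35 Fz 0.84 z 78.8 tilt [0.008 0.001] w 24.4 Tz 0.01 j [ 0.11  0.58 -0.34  1.81  0.26  0.79 -0.18]
M -0.009 rF -0.024
t 22.62 phi 3.257 r 39.1 toolyaw 0.164 axis in tool [39.1 -1.9] Ft 0.05 Fr -0.49 Fz 0.69 z 78.9 tilt [0.008 0.001] w 23.9 Tz -0.03 j [ 0.1   0.57 -0.33  1.81  0.25  0.79 -0.23]
M -0.032 rF -0.002
t 22.75 phi 3.29 r 39.0 toolyaw 0.194 axis in tool [39.  -1.8] Ft -2.23 Fr -0.37 Fz -1.21 z 78.9 tilt [0.009 0.002] w 24.3 Tz 0.04 j [ 0.09  0.57 -0.32  1.82  0.24  0.78 -0.25]
M 0.128 rF 0.087
```

```bash
python3 -m pendant '[0.001,-0.0015,0,0,0,-0.11,0.024]'>/dev/null; python3 -c "from h import *;lv();mom()"
python3 -m pendant '[0,-0.0015,0,0,0,0.0,0.024]'>/dev/null; python3 -c "from h import *;lv();mom()"
python3 -m pendant '[0,-0.0015,0,0,0,0.03,0.024]'>/dev/null; python3 -c "from h import *;lv();mom();red()"
```

```text
t 22.88 phi 3.323 r 38.14 toolyaw 0.082 axis in tool [37.9  3.8] Ft -2.77 Fr 1.11 Fz 0.83 z 78.9 tilt [0.009 0.001] w 23.9 Tz 0.04 j [ 0.11  0.57 -0.35  1.82  0.26  0.79 -0.16]
M 0.143 rF 0.106
t 23.0 phi 3.348 r 38.35 toolyaw 0.084 axis in tool [38.1  4.7] Ft -5.22 Fr 0.79 Fz -0.04 z 78.9 tilt [0.01  0.002] w 24.0 Tz -0.02 j [ 0.11  0.57 -0.35  1.82  0.26  0.78 -0.16]
M 0.184 rF 0.2
t 23.12 phi 3.382 r 38.44 toolyaw 0.117 axis in tool [38.1  4.8] Ft -5.46 Fr -0.46 Fz 0.02 z 78.9 tilt [0.011 0.002] w 23.8 Tz 0.03 j [ 0.11  0.57 -0.34  1.83  0.26  0.78 -0.19]
M 0.238 rF 0.21
```

```bash
python3 -m pendant '[-0.0005,-0.0015,0,0,0,0.03,0.024]'>/dev/null; python3 -c "from h import *;lv();mom()"
python3 -m pendant '[-0.0005,-0.0015,0,0,0,0.03,0.024]'>/dev/null; python3 -c "from h import *;lv();mom()"
```

```text
t 23.3 phi 3.418 r 38.64 toolyaw 0.146 axis in tool [38.3  5. ] Ft -4.65 Fr -2.11 Fz 0.87 z 78.9 tilt [0.011 0.003] w 24.1 Tz 0.06 j [ 0.1   0.56 -0.33  1.83  0.25  0.78 -0.21]
M 0.243 rF 0.18
t 23.43 phi 3.451 r 38.82 toolyaw 0.176 axis in tool [38.5  5.1] Ft -6.57 Fr -3.74 Fz -2.05 z 78.9 tilt [0.011 0.003] w 23.9 Tz 0.1 j [ 0.1   0.56 -0.33  1.83  0.25  0.77 -0.24]
M 0.354 rF 0.255
```

```bash
python3 -m pendant '[0,-0.0015,0,0,0,0.03,0.024]'>/dev/null; python3 -c "from h import *;lv();mom()"
```

```text
t 23.55 phi 3.483 r 38.88 toolyaw 0.206 axis in tool [38.5  5.2] Ft -7.44 Fr -3.6 Fz -1.42 z 78.9 tilt [0.012 0.003] w 24.3 Tz 0.1 j [ 0.09  0.56 -0.32  1.84  0.24  0.77 -0.26]
M 0.385 rF 0.289
```

```bash
python3 -m pendant '[0,-0.0007,0,0,0,0.015,0.024]'>/dev/null; python3 -c "from h import *;lv();mom()"
```

```text
t 23.68 phi 3.505 r 38.96 toolyaw 0.221 axis in tool [38.6  5.5] Ft -7.32 Fr -3.38 Fz -1.27 z 78.9 tilt [0.011 0.003] w 24.4 Tz 0.09 j [ 0.09  0.56 -0.31  1.84  0.24  0.77 -0.27]
M 0.372 rF 0.285
```

```bash
python3 -m pendant '[0,-0.001,0,0,0,0.025,0.024]'>/dev/null; python3 -c "from h import *;lv();mom()"; python3 -m pendant '[0,-0.001,0,0,0,0.02,0.024]'>/dev/null; python3 -c "from h import *;lv();mom()"
```

```text
t 23.8 phi 3.521 r 38.99 toolyaw 0.246 axis in tool [38.6  5.2] Ft -6.49 Fr -4.67 Fz -2.62 z 79.0 tilt [0.012 0.003] w 24.1 Tz 0.07 j [ 0.09  0.56 -0.31  1.84  0.23  0.77 -0.3 ]
M 0.322 rF 0.253
t 23.93 phi 3.546 r 39.04 toolyaw 0.266 axis in tool [38.7  5.4] Ft -7.42 Fr -4.11 Fz -1.4 z 78.9 tilt [0.012 0.004] w 23.9 Tz 0.1 j [ 0.08  0.55 -0.3   1.85  0.23  0.76 -0.31]
M 0.387 rF 0.29
```

```bash
python3 -m pendant '[0.0003,-0.0015,0,0,0,0.015,0.024]'>/dev/null; python3 -c "from h import *;lv();mom()"; python3 -c "
from h import *
im=get_image('top').astype(int);r,g,b=im[:,:,0],im[:,:,1],im[:,:,2]
n,l,s,c=cv2.connectedComponentsWithStats(((r>110)&(g<80)&(b<80)).astype('uint8')[165:250,200:290])
for i in range(1,n):
  p=1000*((ray('top',[c[i]+[200,165]],.078)[:,:2]-O)@Q)[0];print(s[i],p.round(1),np.arctan2(p[0],p[1]))"
```

```text
t 24.05 phi 3.583 r 39.3 toolyaw 0.281 axis in tool [38.8  6.3] Ft -6.82 Fr -2.88 Fz -1.04 z 78.9 tilt [0.012 0.003] w 24.3 Tz 0.02 j [ 0.08  0.55 -0.3   1.85  0.22  0.76 -0.33]
M 0.292 rF 0.268
```

```bash
python3 -c "
from h import *
P=np.r_[O+Q@np.array([-.015,-.058]),.07];u=proj('scene',P)[0];print(u)
im=get_image('scene').astype(int);r,g,b=im[:,:,0],im[:,:,1],im[:,:,2]
x,y=(u-25).astype(int)
n,l,s,c=cv2.connectedComponentsWithStats(((r>90)&(g<80)&(b<80)).astype('uint8')[y:y+50,x:x+50])
for i in range(1,n):
  p=1000*((ray('scene',[c[i]+[x,y]],.070)[:,:2]-O)@Q)[0];print(s[i],p.round(1),np.arctan2(p[0],p[1])%6.283)"
python3 -m pendant '[0,0,0,0,0,0,0.024]'>/dev/null; python3 -c "from h import *;lv();mom()"
```

```text
[305.06688856 169.57800507]
[27  6  1  1  1] [73.5 22. ] 1.2802923599740552
[14 11  2  1  2] [17.2 35.4] 0.45199203889864253
[17 10  1  1  1] [28.4 32.7] 0.7137806932342308
[12 16  1  1  1] [-10.7  20.1] 5.792292507194685
[22 23  4  7 22] [-19.4 -55.4] 3.4785500037902057
t 24.27 phi 3.592 r 39.42 toolyaw 0.28 axis in tool [38.9  6.7] Ft -4.9 Fr -3.11 Fz -0.77 z 78.9 tilt [0.011 0.003] w 24.2 Tz 0.08 j [ 0.08  0.55 -0.3   1.85  0.22  0.76 -0.32]
M 0.276 rF 0.193
```

```bash
python3 -m pendant '[0.0003,-0.0015,0,0,0,0.035,0.024]'>/dev/null; python3 -c "from h import *;lv();mom()"; python3 -m pendant '[0.0003,-0.0015,0,0,0,0.035,0.024]'>/dev/null; python3 -c "from h import *;lv();mom()"
```

```text
t 24.4 phi 3.616 r 39.35 toolyaw 0.316 axis in tool [38.9  6.2] Ft -9.49 Fr -3.9 Fz -3.97 z 78.9 tilt [0.012 0.003] w 24.4 Tz 0.11 j [ 0.07  0.55 -0.29  1.85  0.22  0.76 -0.36]
M 0.488 rF 0.374
t 24.52 phi 3.649 r 39.36 toolyaw 0.352 axis in tool [38.9  6.1] Ft -8.01 Fr -3.8 Fz -1.41 z 78.9 tilt [0.013 0.003] w 24.1 Tz 0.14 j [ 0.07  0.55 -0.28  1.86  0.21  0.75 -0.39]
M 0.454 rF 0.315
```

```bash
python3 -m pendant '[0,0.006,0,0,0,0,0.034,0,0,0,0,0,0,0.034,0,0,-0.03,0,0,0,0.034,0,0,-0.04,0,0,0,0.034,0.03,0,-0.04,0,0,0,0.034,0.03,0,0,0,0,0,0.034,0,0,0,0,0,0,0.034]'; python3 -c "
from h import *
lv();red()
np.set_printoptions(precision=1,suppress=True)
im=get_image('wrist')[:,:,::-1];cv2.imwrite('pics/w7.png',im)
u=proj('wrist',np.r_[O+Q@np.array([-.034,0]),.05]);print(u)"
```

```text
clock: 25.4
position: [0.5798, 0.0848, 0.1885]
ee_rot: [2.277, 2.161, 0.011]
force: [-0.1, 0.1, 0.1]
width: 0.368
gripper_force: 0.0
t 25.4 phi 0.147 r 23.12 toolyaw 0.344 axis in tool [-22.7   4.5] Ft -0.06 Fr 0.12 Fz 0.1 z 188.5 tilt [0.007 0.003] w 33.8 Tz -0.03 j [-0.    0.44 -0.32  1.72  0.16  1.   -0.43]
[[288.2 229.6]]
```

```bash
python3 -m pendant '[-0.04,0,0,0,0,0,0.034,-0.04,0,0,0,0,0,0.034,-0.04,-0.01,-0.01,0,0,0,0.034,-0.01,-0.01,0,0,0,0,0.034,0,0,0,0,0,0,0.034]' >/dev/null; python3 -c "
from h import *
lv();red()
im=get_image('wrist')[:,:,::-1];cv2.imwrite('pics/w7.png',im)
u,v=proj('wrist',np.r_[O+Q@np.array([-.034,0]),.05])[0].astype(int);print(u,v)
x,y=max(u-100,0),max(v-75,0);cv2.imwrite('pics/w7z.png',cv2.resize(im[y:y+150,x:x+200],None,fx=4,fy=4,interpolation=cv2.INTER_CUBIC));print(x,y)"
```

```text
t 26.12 phi 3.709 r 114.32 toolyaw 0.35 axis in tool [111.7  24.6] Ft -0.24 Fr 0.3 Fz -0.31 z 197.3 tilt [0.006 0.001] w 33.8 Tz 0.0 j [ 0.22  0.38 -0.3   1.79  0.13  0.99 -0.19]
red [342 132  20  19 266] dock [-15.7 -56. ] phi -2.869 58.1
307 86
207 11
```

View pics/w7z.png

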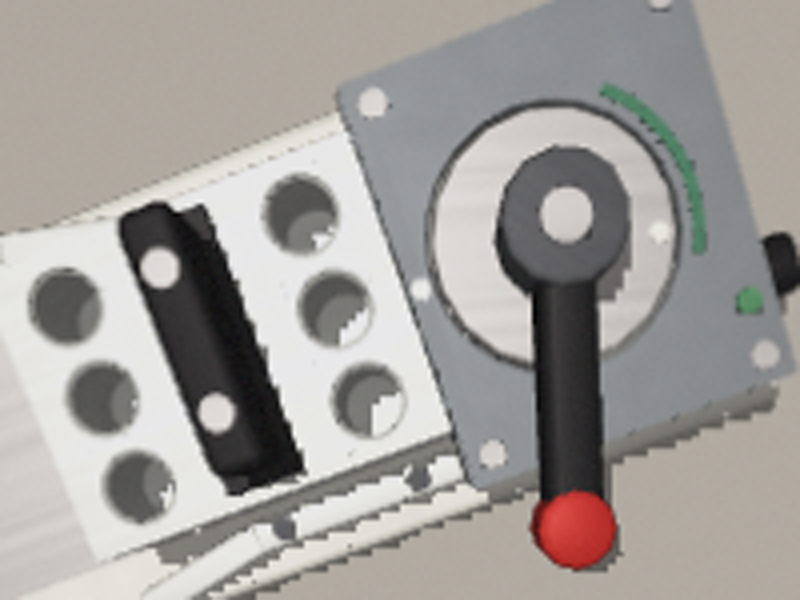

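The picture shows the block tight against the wall, with no gap or copper visible along (345,125)–(455,435). The lever stands at about 3.43 rad, with its red end at (575,528). My last two moment readings while moving (0.45–0.49 N m by the full wrench, 0.32–0.37 by force alone) put it at about 8 to 12 N at 40 mm, so it is firm. The robot is clear of everything, so I'll hand in.

```bash
python3 -c "from cell import *;print(sign_off())"
```

```text
the job is handed in; nothing more can be done
None
```

The job is handed in at about 26 s of the 64 s: the tube block looks flush against the end wall, the cam is at about 3.43 rad and firm at an estimated 8 to 12 N (the readings were noisy), and the arm is clear of everything.

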